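# Put the calibration weights back in their cradles

### The arm

A 6-joint arm with a two-finger parallel gripper is mounted at the origin on the work surface. World frame = base frame: x ahead of the robot, y to its left, z up, the work surface at z = 0. Lengths are in m, angles in degrees, forces in N, time in s.
With the tool pointing down it reaches from about 0.3 to 0.775 m from the base axis. Payload 14.6 kg.
Tool frame: the origin (TCP) lies at the centre of the arm's flange, where the gripper is bolted on; the fingertips stand 173 mm ahead of it and the grasp point (between the pads) lies 155 mm ahead of it; z points along the fingers, y is the line along which they close (so a half turn about z gives the same grasp; the last joint's range is limited). The gripper opens to 85 mm and grips with 20 to 120 N. Pads are 22 mm wide; open, the fingers measure 114 mm over their backs; the gripper's body (76 mm by 85 mm) begins 54 mm behind the grasp point. The pads swing forward as they close: fully open they stand 13 mm farther back than shut.
Start: joints at [-78.587, 17.183, 87.147, -0, 75.671, -3.816], TCP at [0.144, -0.531, 0.405] pointing down, gripper open.
Joint ranges: [-173.82, 173.82], [-45.26, 126.66], [13.44, 144.39], [-59.66, 239.66], [0, 175.72], [-146.38, 146.38]. Speed limits (degrees/s): [127.2, 127.2, 147.25, 180, 180, 180].

### API

Orientations are given as a 3x3 rotation matrix whose columns are the frame's x, y, z axes.
In Python, from station import robot gives the robot as it stands.
- The arm moves only by the tool arm_command, never from a script. Its argument "moves" is a list of rows, each a list of 6 numbers: the shift along the tool's x, y, z each as a share of 3 cm, from -1 to 1, then the turn, a rotation vector about the tool's x, y, z each as a share of 5 degrees, from -1 to 1. A call has 1 to 12 rows; each row shifts and turns the commanded pose from where the row before left it, along the tool's axes as they then stand; what a row does not reach is not made up. A row lasts 1/12 s, in which the tool goes at most 41.7 mm and 7.16 degrees, less where a joint would pass 70% of its speed; a pose out of reach is approached as far as the arm can. A call with a number of a shift or a turn outside -1 to 1 is refused whole. A call with a gripper value outside its range is refused whole. "hand" is the opening in per cent of the stroke, from 0 (shut) to 100 (fully open), set as the call begins (left out, the last holds). The fingers move at their own pace and stop on an object; the grip force is fixed at half the most. Time passes only in rows, so rows that do not move let the fingers close. It gives the time, the measured TCP pose, the force, the opening and the grip force at its end, in the units of the state.
- robot.read_state(): the state, without advancing time (a new reading comes with each control period).
- robot.read_camera(name): name is "side" or "top"; returns the picture (480x640x3 uint8, blue, green, red); there is no depth.
- robot.calibration(name): a dict with "mtx" (3x3 intrinsics, pixels), "distortion" ([k1, k2, p1, p2, k3] as OpenCV has them; the pictures are not rectified), "R" (3x3) and "t" (3): a world point X has camera coordinates R X + t. Camera axes: x right, y down, z forward; pixel columns grow to the right and rows downward; lengths in m; the calibration is good to about 2 mm. A picture is of the moment at which its call begins. calibration takes no time and is no camera call.
- robot.sign_off(): hands the job in; it is judged then, once.
The state is a dict: "clock": time; "qpos": joint angles; "joint_vel": joint speeds; "joint_efforts": joint torques, N m; "tool_pos": TCP position; "tcp_rot": TCP orientation; "ft_force": force on the tool from outside, world axes, zero at the start; "wrist_torque": the same for the moment, N m; "gripper_width": opening from 0.0 (shut) to 1.0 (fully open); "grasp_force": force on a finger pad.
Only numpy, scipy, OpenCV 4.12 (cv2) and the standard library are available. Lean on these libraries where they do the work, as an engineer would, in place of code of your own. Each camera call takes 0.05 s, during which the arm holds its last target. There are 200 camera calls.

### The job

The weighing is finished: put the four steel calibration weights away, each into the storage cradle whose recess matches its shape and size, standing upright and resting flat on the recess floor. Keep the weights upright and set them down gently rather than dropping them, and leave the glass jar and the magnifying loupe where they are.

Things in the scene. Friction and masses are not known exactly. Their poses are not given: they have to be found in the camera images.
- weight_large_center (a point): The large round stainless-steel calibration weight, loose, about 0.72 kg: an upright cylinder 60 mm in diameter and 32 mm high with a coaxial round knob on top, 28 mm in diameter (a 4 mm high neck under it is 22 mm), the knob with its neck 26 mm tall; 58 mm high in all. The point lies on the axis, half-way up (29 mm above the underside); z is up.
- weight_medium_center (a point): The medium round stainless-steel calibration weight, loose, about 0.42 kg: an upright cylinder 44 mm in diameter and 34 mm high with a coaxial round knob on top, 22 mm in diameter (a 4 mm high neck under it is 16 mm), the knob with its neck 26 mm tall; 60 mm high in all. The point lies on the axis, half-way up (30 mm above the underside); z is up.
- weight_small_center (a point): The small round stainless-steel calibration weight, loose, about 0.16 kg: an upright cylinder 28 mm in diameter and 30 mm high with a coaxial round knob on top, 16 mm in diameter (a 4 mm high neck under it is 10 mm), the knob with its neck 26 mm tall; 56 mm high in all. The point lies on the axis, half-way up (28 mm above the underside); z is up.
- weight_block_center (a point): The block-shaped stainless-steel calibration weight, loose, about 0.62 kg: a rectangular block 74 mm long (its x), 36 mm wide (its y) and 30 mm high, with a grip rib centred on top, 44 mm long (x), 14 mm thick (y) and 26 mm tall; 56 mm high in all. The point lies in the middle, half-way up (28 mm above the underside); z is up.
- cradle_large: The storage cradle of the large round weight, fixed to the bench: a low round black plastic dish, 108 mm outside diameter, rim 16 mm high, with a round recess of 76 mm diameter (8 mm play all round the weight), its grey floor 6 mm above the bench. Origin: centre of the underside, at bench level.
- cradle_medium: The storage cradle of the medium round weight, fixed to the bench: a low round black plastic dish, 92 mm outside diameter, rim 16 mm high, with a round recess of 60 mm diameter (8 mm play all round the weight), its grey floor 6 mm above the bench. Origin: centre of the underside, at bench level.
- cradle_small: The storage cradle of the small round weight, fixed to the bench: a low round black plastic dish, 76 mm outside diameter, rim 16 mm high, with a round recess of 44 mm diameter (8 mm play all round the weight), its grey floor 6 mm above the bench. Origin: centre of the underside, at bench level.
- cradle_block: The storage cradle of the block weight, fixed to the bench: a low rectangular black plastic tray, 122 mm (its x) by 84 mm (its y) outside, rim 16 mm high, with a rectangular recess 90 by 52 mm (8 mm play on every side of the block, long side along x), its grey floor 6 mm above the bench. Origin: centre of the underside, at bench level. Either way round is right for the block.
- jar: Bystander, loose: a small glass jar with a white cap, 46 mm in diameter and 55 mm high, standing among the work. Origin: centre of the underside.
- loupe: Bystander, loose: a small round magnifying loupe, black rings with a clear middle, 34 mm in diameter and 34 mm high, standing among the work. Origin: centre of the underside.
Not all that is in view belongs to the job. What is shaped like the part that bears weight_small_center but pink or red is not meant.

How it is judged:
By the outcome, as a careful person would: the job done as asked, in the order asked, and still so for the second after the job is handed in, with the robot touching nothing.
It also fails if it takes over 99 s, if anything falls off the work surface, if the arm or the gripper's body presses on something with over 40 N, if the wrist force passes 120 N, or if a joint passes its speed limit or range.

## Working session

There is one attempt and no reset: what is moved stays moved. The work goes in short steps, Python scripts to look and compute and a tool call to move; the robot and the scene stay as the last step left them, time stands still between calls to the robot, and variables do not carry over. Pictures are saved under pics/ and viewed, at most 14 in all, crops included, and the job is handed in when it is done.

Besides the shell and the picture viewer there is one more tool, called after "Request:" by a JSON object that holds its "api" and its "payload", one argument or row to a line. arm_command: Moves the arm, as the interface text tells. Shift numbers are shares of 3 cm and turn numbers shares of 5 degrees, none past 1 either way. Its arguments: {"type":"object","properties":{"moves":{"type":"array","items":{"type":"array","items":{"type":"number"}}},"hand":{"type":"number"}},"required":["moves"]}

```bash
mkdir -p pics; ls; python3 - <<'E'
from station import robot
import cv2,numpy as np
s=robot.read_state();print(s)
for n in("top","side"):
    cv2.imwrite(f"pics/{n}0.png",robot.read_camera(n));c=robot.calibration(n);print(n,c)
E
```

```text
pics
{'clock': 0.0, 'qpos': array([-7.85863365e+01,  1.72168723e+01,  8.71823634e+01,  1.95179968e-04,
        7.56702980e+01, -3.81713533e+00]), 'joint_vel': array([ 0.05171289,  0.01784653,  0.06150205,  0.08407677,  0.1150211 ,
       -0.02912934]), 'joint_efforts': array([-1.03864899e-03, -5.43498480e+01, -3.61792910e+01, -1.58155244e-04,
        4.06562904e-03, -9.28084063e-06]), 'tool_pos': array([ 0.1444679 , -0.53064878,  0.40409405]), 'tcp_rot': array([[ 9.64875650e-01,  2.62706918e-01, -2.36923767e-04],
       [ 2.62707011e-01, -9.64874919e-01,  1.19024508e-03],
       [ 8.40838171e-05, -1.21068003e-03, -9.99999264e-01]]), 'ft_force': array([-0.30045182, -0.28917258,  0.13597683]), 'wrist_torque': array([ 0.01553194, -0.00271707,  0.01394566]), 'grasp_force': 0.0, 'gripper_width': 1.0027450572832066}
top {'mtx': array([[452.87342658,   0.        , 310.15252599],
       [  0.        , 452.87342658, 236.30588161],
       [  0.        ,   0.        ,   1.        ]]), 'distortion': array([-0.0592266,  0.       ,  0.       ,  0.       ,  0.       ]), 'R': array([[-1.49636953e-02, -9.99887243e-01, -1.26027640e-03],
       [-9.92391455e-01,  1.50055473e-02, -1.22204880e-01],
       [ 1.22210012e-01, -5.77949064e-04, -9.92504095e-01]]), 't': array([0.00910968, 0.50509607, 0.78244057])}
side {'mtx': array([[497.02517314,   0.        , 318.63253393],
       [  0.        , 497.02517314, 239.34171916],
       [  0.        ,   0.        ,   1.        ]]), 'distortion': array([0.02811071, 0.        , 0.        , 0.        , 0.        ]), 'R': array([[ 0.96952756, -0.24497174,  0.00227266],
       [-0.19193639, -0.76532843, -0.61435562],
       [ 0.1522391 ,  0.59519849, -0.78902599]]), 't': array([-0.48719541,  0.12019438,  0.84918403])}
```

View pics/top0.png

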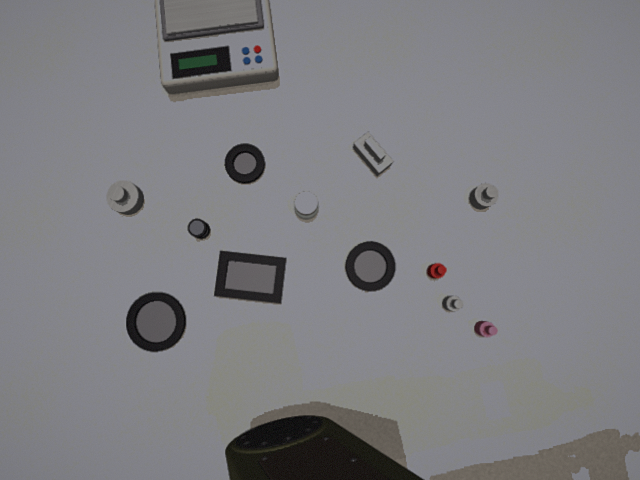

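View pics/side0.png

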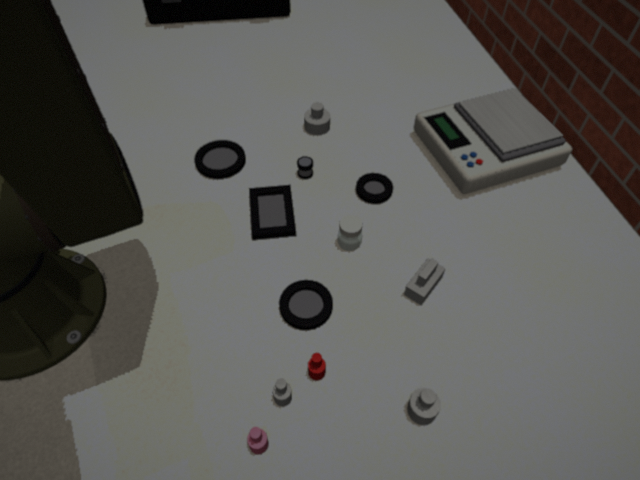

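The scene holds these candidates (top image):
- **Small silver weight:** (453,303). The red (437,270) and pink (487,328) ones are decoys.
- **Round weights:** the large one is at (125,197), about 36 px across. The medium one is at (484,196), about 28 px across.
- **Block weight:** (372,153).
- **Cradles:** large (156,321), medium (370,266), small (245,163), block (250,277).
- **Bystanders:** jar (306,205), loupe (199,229).

I'll fit model outlines in both views and check them in one overlay crop.

```bash
cat > h.py <<'E'
from station import robot
import cv2,numpy as np
from scipy.optimize import minimize
C={n:robot.calibration(n) for n in("top","side")}
def proj(n,P):
    c=C[n];return cv2.projectPoints(np.float64(P).reshape(-1,3),cv2.Rodrigues(c['R'])[0],c['t'],c['mtx'],c['distortion'])[0][:,0]
def unproj(n,uv,z):
    c=C[n];d=np.r_[cv2.undistortPoints(np.float64([[uv]]),c['mtx'],c['distortion'])[0,0],1]
    o=-c['R'].T@c['t'];d=c['R'].T@d;return (o+d*(z-o[2])/d[2])[:2]
A=np.linspace(0,2*np.pi,72,endpoint=False)
circ=lambda r,z:np.c_[r*np.cos(A),r*np.sin(A),0*A+z]
def rect(a,b,z):
    q=np.array([[a,b],[-a,b],[-a,-b],[a,-b]])/2;s=np.linspace(0,1,18,endpoint=False)[:,None]
    p=np.vstack([q[i]*(1-s)+q[(i+1)%4]*s for i in range(4)]);return np.c_[p,0*p[:,0]+z]
# each: list of parts, each part = list of rings whose hull is an outline
M={'large':[[circ(.03,0),circ(.03,.032)],[circ(.014,.058)]],
'medium':[[circ(.022,0),circ(.022,.034)],[circ(.011,.06)]],
'small':[[circ(.014,0),circ(.014,.03)],[circ(.008,.056)]],
'block':[[rect(.074,.036,0),rect(.074,.036,.03)],[rect(.044,.014,.056)]],
'c_large':[[circ(.054,0),circ(.054,.016)],[circ(.038,.016)]],
'c_medium':[[circ(.046,0),circ(.046,.016)],[circ(.03,.016)]],
'c_small':[[circ(.038,0),circ(.038,.016)],[circ(.022,.016)]],
'c_block':[[rect(.122,.084,0),rect(.122,.084,.016)],[rect(.09,.052,.016)]],
'jar':[[circ(.023,0),circ(.023,.055)]],'loupe':[[circ(.017,0),circ(.017,.034)]]}
def outl(n,k,p,z0=0):
    c,s=np.cos(p[2]),np.sin(p[2]);R=np.array([[c,-s,0],[s,c,0],[0,0,1]]);o=[]
    for part in M[k]:
        q=proj(n,np.vstack(part)@R.T+[p[0],p[1],z0])
        h=cv2.convexHull(q.astype(np.float32))[:,0].astype(float);h=np.vstack([h,h[:1]])
        L=np.r_[0,np.cumsum(np.hypot(*np.diff(h,axis=0).T))];t=np.linspace(0,L[-1],120,endpoint=False)
        o.append(np.c_[np.interp(t,L,h[:,0]),np.interp(t,L,h[:,1])])
    return o
def grad(im,s):
    g=cv2.GaussianBlur(im,(0,0),s).astype(np.float32)
    return np.sqrt(cv2.Sobel(g,cv2.CV_32F,1,0)**2+cv2.Sobel(g,cv2.CV_32F,0,1)**2).max(2)
def fit(ims,k,p,yaw=False,z0=0,cams=("top","side")):
    p=np.float64(p)
    for s,st in((2.5,.008),(1.,.002)):
        G={n:grad(ims[n],s) for n in cams}
        def f(v):
            q=np.r_[v[:2],v[2] if yaw else p[2]];t=0
            for n in cams:
                for o in outl(n,k,q,z0):
                    t-=np.sqrt(cv2.remap(G[n],o[:,0].astype(np.float32)[None],o[:,1].astype(np.float32)[None],1)).mean()
            return t
        v0=p if yaw else p[:2]
        S=np.vstack([v0]+[v0+np.eye(len(v0))[i]*(st if i<2 else .15*st/.008) for i in range(len(v0))])
        r=minimize(f,v0,method='Nelder-Mead',options=dict(initial_simplex=S,xatol=1e-5,fatol=1e-4))
        p=np.r_[r.x,p[2:]] if not yaw else r.x
    return p,r.fun
E
python3 - <<'E'
from h import *
ims={n:cv2.imread(f"pics/{n}0.png") for n in C}
init={'large':((125,197),.03),'medium':((484,196),.03),'small':((453,303),.03),'block':((372,153),.03),'c_large':((156,321),.01),'c_medium':((370,266),.01),'c_small':((245,163),.01),'c_block':((250,277),.01),'jar':((306,205),.03),'loupe':((199,229),.02)}
P={}
for k,(uv,z) in init.items():
    b='block' in k
    y0=0
    if k=='block':
        a,c=unproj('top',(362,137),.056),unproj('top',(384,165),.056);y0=np.arctan2(*(c-a)[::-1])
    if k=='c_block':
        a,c=unproj('top',(220,252),.016),unproj('top',(286,258),.016);y0=np.arctan2(*(c-a)[::-1])
    p0=np.r_[unproj('top',uv,z),y0]
    p,f=fit(ims,k,p0,b);P[k]=p
    sep=[fit(ims,k,p,b,cams=(n,))[0] for n in C]
    print(k,p0[:2].round(3),p[:2].round(4),np.degrees(p[2]).round(1),round(f,2),(sep[0]-p)[:2].round(4),(sep[1]-p)[:2].round(4))
np.save('P.npy',P,allow_pickle=True)
rows=[]
for n in C:
    t=[]
    for k in ['large','medium','small','block','c_block']:
        u=proj(n,[*P[k][:2],.03])[0].astype(int);h=25 if k!='c_block' else 45;x,y=u-h
        im=cv2.resize(ims[n][y:y+2*h,x:x+2*h],(160,160),interpolation=cv2.INTER_CUBIC);im2=im.copy();s=160/(2*h)
        for o in outl(n,k,P[k]):cv2.polylines(im2,[((o-[x,y]+.5)*s).astype(int)],True,(0,255,0),1)
        t.append(np.vstack([im,im2]) if n=='top' else im2)
    rows.append(np.hstack(t))
cv2.imwrite('pics/fit.png',np.vstack(rows))
E
```

```text
large [0.583 0.341] [0.5854 0.3469] 0.0 -36.22 [-0.0002 -0.0003] [0.0006 0.0012]
medium [ 0.575 -0.319] [ 0.5776 -0.3213] 0.0 -34.73 [-0.0004 -0.0001] [ 0.0008 -0.0002]
small [ 0.382 -0.251] [ 0.3815 -0.2523] 0.0 -35.66 [0.0004 0.0086] [ 0.0002 -0.0003]
block [ 0.658 -0.115] [ 0.6614 -0.1175] -142.2 -35.67 [-0.0131  0.0109] [0.0009 0.0003]
c_large [0.357 0.284] [0.3566 0.2839] 0.0 -49.55 [ 0.0001 -0.0003] [-0.0002  0.0009]
c_medium [ 0.451 -0.107] [ 0.4517 -0.1069] 0.0 -50.4 [-0.0003  0.0007] [ 0.0004 -0.0017]
c_small [0.649 0.122] [0.6482 0.1227] 0.0 -50.04 [-0.0004  0.0001] [0.0011 0.    ]
c_block [0.435 0.112] [0.4353 0.1121] -97.1 -52.13 [-0.0003 -0.    ] [0.0004 0.0008]
jar [0.563 0.008] [0.5622 0.0085] 0.0 -14.55 [-0.0035 -0.0004] [0.0011 0.0004]
loupe [0.523 0.205] [0.5246 0.2067] 0.0 -28.69 [-0.0002 -0.0005] [0.0007 0.0016]
```

View pics/fit.png

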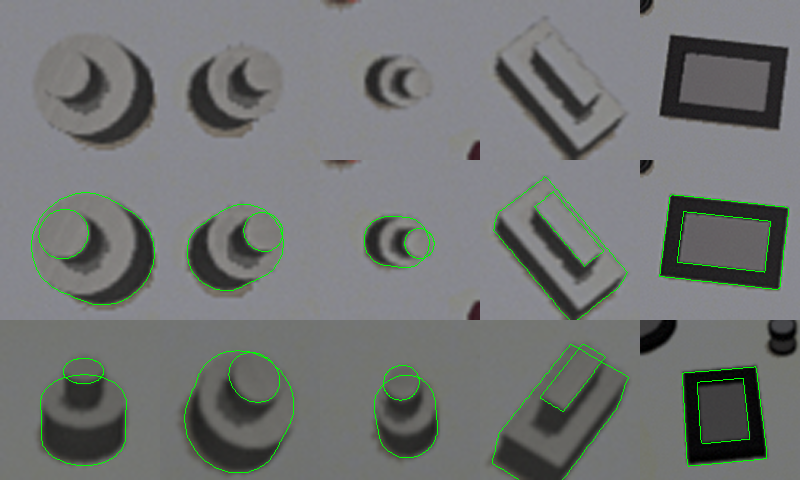

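The overlays match in every view: large, medium, silver small and block are all identified, and the two views agree within about 1 mm. First move: square the tool up and go down to travel height.

Request:
{"api": "arm_command", "payload": {
  "moves": [
    [0,0,0.87,0,0,0.76],
    [0,0,0.87,0,0,0.76],
    [0,0,0.87,0,0,0.76],
    [0,0,0.87,0,0,0.76],
    [0,0,0,0,0,0]
  ],
  "hand": 45
}}

```text
clock: 0.52
tool_pos: [0.1442, -0.5297, 0.2954]
tcp_rot: [[1.0, -0.003, -0.002], [-0.003, -1.0, 0.008], [-0.002, -0.008, -1.0]]
ft_force: [0.1, 0.2, -1.4]
gripper_width: 0.45
grasp_force: 0.0
```

```bash
cat > go.py <<'E'
import sys
from h import *
# go.py x y z : shift in tool-axis units (3 cm) from the measured pose; optional yaw (deg)
s=robot.read_state();R=s['tcp_rot'];t=np.float64(sys.argv[1:4])
print('t',s['clock'].round(2),'pos',s['tool_pos'].round(4),'units',(R.T@(t-s['tool_pos'])/.03).round(2),'yaw',np.degrees(np.arctan2(R[1,0],R[0,0])).round(2),'tilt',np.degrees(R[:2,2]).round(2),'q',s['qpos'].round(0),'F',s['ft_force'].round(1),'g',round(s['gripper_width'],3),round(s['grasp_force'],1))
E
python3 go.py .3815 -.2523 .30
```

```text
Traceback (most recent call last):
  File "go.py", line 5, in <module>
    print('t',s['clock'].round(2),'pos',s['tool_pos'].round(4),'units',(R.T@(t-s['tool_pos'])/.03).round(2),'yaw',np.degrees(np.arctan2(R[1,0],R[0,0])).round(2),'tilt',np.degrees(R[:2,2]).round(2),'q',s['qpos'].round(0),'F',s['ft_force'].round(1),'g',round(s['gripper_width'],3),round(s['grasp_force'],1))
              ^^^^^^^^^^^^^^^^
AttributeError: 'float' object has no attribute 'round'
```

```bash
sed -i "s/s\['clock'\].round(2)/round(s['clock'],2)/" go.py
```

Request:
{"api": "arm_command", "payload": {
  "moves": [
    [0.4,-0.5,0,0,0,0],
    [0.7,-0.8,0,0,0,0],
    [0.7,-0.8,0,0,0,0],
    [0.7,-0.8,0,0,0,0],
    [0.7,-0.8,0,0,0,0],
    [0.7,-0.8,0,0,0,0],
    [0.7,-0.8,0,0,0,0],
    [0.7,-0.8,0,0,0,0],
    [0.7,-0.8,0,0,0,0],
    [0.7,-0.8,0,0,0,0],
    [0.7,-0.8,0,0,0,0],
    [0.5,-0.7,0,0,0,0]
  ]
}}

```text
clock: 1.52
tool_pos: [0.3827, -0.2531, 0.3018]
tcp_rot: [[1.0, 0.004, 0.001], [0.004, -1.0, -0.001], [0.001, 0.001, -1.0]]
ft_force: [-0.6, -0.5, 0.3]
gripper_width: 0.453
grasp_force: 0.0
```

Request:
{"api": "arm_command", "payload": {
  "moves": [
    [0,0,0,0,0,0],
    [0,0,0,0,0,0]
  ]
}}

```text
clock: 1.68
tool_pos: [0.382, -0.254, 0.3014]
tcp_rot: [[1.0, 0.005, 0.001], [0.005, -1.0, -0.001], [0.001, 0.001, -1.0]]
ft_force: [-0.1, -0.8, -0.8]
gripper_width: 0.449
grasp_force: 0.0
```

```bash
python3 go.py .3815 -.2523 .208
```

```text
t 1.68 pos [ 0.382  -0.254   0.3014] units [-0.02 -0.06  3.11] yaw 0.28 tilt [ 0.05 -0.05] q [-38.  13. 108.  -0.  59.  52.] F [-0.1 -0.8 -0.8] g 0.449 0.0
```

Request:
{"api": "arm_command", "payload": {
  "moves": [
    [0,-0.06,0.6,0,0,0],
    [0,0,0.8,0,0,0],
    [0,0,0.8,0,0,0],
    [0,0,0.5,0,0,0],
    [0,0,0.25,0,0,0],
    [0,0,0.15,0,0,0],
    [0,0,0,0,0,0],
    [0,0,0,0,0,0]
  ]
}}

```text
clock: 2.35
tool_pos: [0.3814, -0.2532, 0.2081]
tcp_rot: [[1.0, 0.0, 0.001], [0.0, -1.0, -0.001], [0.001, 0.001, -1.0]]
ft_force: [0.1, 0.1, -0.2]
gripper_width: 0.447
grasp_force: 0.0
```

```bash
python3 go.py .3815 -.2523 .208; python3 - <<'E'
from h import *
t=[]
for n in C:
    im=robot.read_camera(n);u=proj(n,[.3815,-.2523,.05])[0].astype(int);x,y=u-40
    t.append(cv2.resize(im[y:y+80,x:x+80],(400,400),interpolation=2))
cv2.imwrite('pics/s1.png',np.hstack(t))
E
```

```text
t 2.35 pos [ 0.3814 -0.2532  0.2081] units [ 0.   -0.03  0.  ] yaw 0.02 tilt [ 0.05 -0.04] q [-38.  22. 111.  -0.  47.  52.] F [ 0.1  0.1 -0.2] g 0.447 0.0
```

View pics/s1.png

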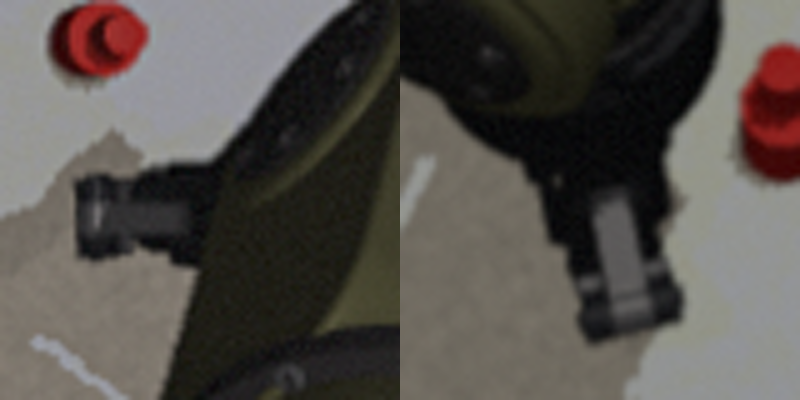

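The gripper hides the weight in both views, and the red decoy stands clear and undisturbed. Closing now.

Request:
{"api": "arm_command", "payload": {
  "moves": [
    [0,0,0,0,0,0],
    [0,0,0,0,0,0],
    [0,0,0,0,0,0],
    [0,0,0,0,0,0],
    [0,0,0,0,0,0],
    [0,0,0,0,0,0]
  ],
  "hand": 0
}}

```text
clock: 2.95
tool_pos: [0.3815, -0.2529, 0.208]
tcp_rot: [[1.0, 0.001, 0.001], [0.001, -1.0, -0.001], [0.001, 0.001, -1.0]]
ft_force: [-1.3, -0.7, 6.9]
gripper_width: 0.16
grasp_force: 58.6
```

Request:
{"api": "arm_command", "payload": {
  "moves": [
    [0,0,-0.2,0,0,0],
    [0,0,-0.5,0,0,0],
    [0,0,-0.8,0,0,0],
    [0,0,-0.8,0,0,0],
    [0,0,-0.6,0,0,0],
    [0,0,-0.2,0,0,0],
    [0,0,0,0,0,0]
  ]
}}

```text
clock: 3.53
tool_pos: [0.3814, -0.2527, 0.3015]
tcp_rot: [[1.0, 0.001, 0.002], [0.001, -1.0, -0.001], [0.002, 0.001, -1.0]]
ft_force: [-0.2, 0.1, -1.3]
gripper_width: 0.162
grasp_force: 58.8
```

```bash
python3 go.py .6482 .1227 .30
```

```text
t 3.53 pos [ 0.3814 -0.2527  0.3015] units [  8.9  -12.51   0.05] yaw 0.04 tilt [ 0.11 -0.08] q [-38.  12. 108.   0.  59.  52.] F [-0.2  0.1 -1.3] g 0.162 58.8
```

Request:
{"api": "arm_command", "payload": {
  "moves": [
    [0.2,-0.3,0,0,0,0],
    [0.4,-0.6,0,0,0,0],
    [0.57,-0.8,0,0,0,0],
    [0.57,-0.8,0,0,0,0],
    [0.57,-0.8,0,0,0,0],
    [0.57,-0.8,0,0,0,0],
    [0.57,-0.8,0,0,0,0],
    [0.57,-0.8,0,0,0,0],
    [0.57,-0.8,0,0,0,0],
    [0.57,-0.8,0,0,0,0],
    [0.57,-0.8,0,0,0,0],
    [0.57,-0.8,0,0,0,0]
  ]
}}

```text
clock: 4.53
tool_pos: [0.5706, 0.0165, 0.2983]
tcp_rot: [[1.0, 0.001, -0.003], [0.001, -1.0, 0.0], [-0.003, -0.0, -1.0]]
ft_force: [0.2, -1.0, -2.3]
gripper_width: 0.16
grasp_force: 58.8
```

Request:
{"api": "arm_command", "payload": {
  "moves": [
    [0.57,-0.8,0,0,0,0],
    [0.57,-0.8,0,0,0,0],
    [0.57,-0.8,0,0,0,0],
    [0.5,-0.7,0,0,0,0],
    [0.4,-0.55,0,0,0,0],
    [0,0,0,0,0,0],
    [0,0,0,0,0,0]
  ]
}}

```text
clock: 5.12
tool_pos: [0.6483, 0.1253, 0.2977]
tcp_rot: [[1.0, 0.002, -0.003], [0.002, -1.0, -0.0], [-0.003, 0.0, -1.0]]
ft_force: [-0.7, -0.7, -1.5]
gripper_width: 0.159
grasp_force: 58.8
```

```bash
python3 go.py .6482 .1227 .215; python3 - <<'E'
from h import *
im=robot.read_camera('side');u=proj('side',[.648,.1227,.12])[0].astype(int);x,y=u-[50,40]
cv2.imwrite('pics/s2.png',cv2.resize(im[y:y+100,x:x+100],(500,500),interpolation=2))
E
```

```text
t 5.12 pos [0.6483 0.1253 0.2977] units [0.01 0.09 2.76] yaw 0.12 tilt [-0.19 -0.02] q [ 8. 37. 73.  0. 70. 98.] F [-0.7 -0.7 -1.5] g 0.159 58.8
```

View pics/s2.png

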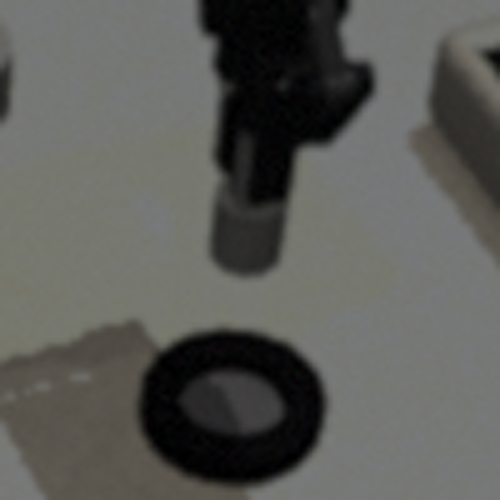

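The small weight hangs upright above its cradle, body at about (248,235) and cradle at (235,405) in the crop. Lowering it.

Request:
{"api": "arm_command", "payload": {
  "moves": [
    [0,0.09,0.5,0,0,0],
    [0,0,0.8,0,0,0],
    [0,0,0.8,0,0,0],
    [0,0,0.36,0,0,0],
    [0,0,0.2,0,0,0],
    [0,0,0.1,0,0,0],
    [0,0,0.02,0,0,0],
    [0,0,0,0,0,0]
  ]
}}

```text
clock: 5.83
tool_pos: [0.6487, 0.1211, 0.2179]
tcp_rot: [[1.0, 0.0, 0.001], [0.0, -1.0, 0.0], [0.001, -0.0, -1.0]]
ft_force: [0.4, -0.1, -2.4]
gripper_width: 0.163
grasp_force: 58.8
```

Request:
{"api": "arm_command", "payload": {
  "moves": [
    [0,0,0.02,0,0,0],
    [0,0,0,0,0,0]
  ]
}}

```text
clock: 6.0
tool_pos: [0.6486, 0.1212, 0.2171]
tcp_rot: [[1.0, 0.001, 0.001], [0.001, -1.0, 0.0], [0.001, -0.0, -1.0]]
ft_force: [0.2, -0.4, -1.2]
gripper_width: 0.162
grasp_force: 58.8
```

Request:
{"api": "arm_command", "payload": {
  "moves": [
    [0,0,0.05,0,0,0],
    [0,0,0,0,0,0],
    [0,0,0,0,0,0]
  ]
}}

```text
clock: 6.25
tool_pos: [0.6484, 0.1212, 0.2148]
tcp_rot: [[1.0, 0.001, 0.0], [0.001, -1.0, -0.0], [0.0, 0.0, -1.0]]
ft_force: [0.7, 0.7, -1.7]
gripper_width: 0.159
grasp_force: 58.8
```

Request:
{"api": "arm_command", "payload": {
  "moves": [
    [0,0,0.03,0,0,0],
    [0,0,0,0,0,0],
    [0,0,0,0,0,0]
  ]
}}

```text
clock: 6.5
tool_pos: [0.6485, 0.1212, 0.2141]
tcp_rot: [[1.0, 0.0, 0.0], [0.0, -1.0, 0.0], [0.0, -0.0, -1.0]]
ft_force: [-0.3, -0.3, 0.1]
gripper_width: 0.159
grasp_force: 59.0
```

Request:
{"api": "arm_command", "payload": {
  "moves": [
    [0,0,0.02,0,0,0],
    [0,0,0,0,0,0],
    [0,0,0,0,0,0]
  ]
}}

```text
clock: 6.75
tool_pos: [0.6486, 0.1212, 0.214]
tcp_rot: [[1.0, 0.0, 0.001], [0.0, -1.0, 0.0], [0.001, -0.0, -1.0]]
ft_force: [-1.8, -0.9, 4.9]
gripper_width: 0.16
grasp_force: 59.6
```

Request:
{"api": "arm_command", "payload": {
  "moves": [
    [0,0,0,0,0,0],
    [0,0,0,0,0,0],
    [0,0,0,0,0,0],
    [0,0,0,0,0,0],
    [0,0,0,0,0,0]
  ],
  "hand": 45
}}

```text
clock: 7.17
tool_pos: [0.6484, 0.1212, 0.2132]
tcp_rot: [[1.0, 0.001, -0.0], [0.001, -1.0, -0.0], [-0.0, 0.0, -1.0]]
ft_force: [0.4, -0.1, -1.2]
gripper_width: 0.448
grasp_force: 0.0
```

Request:
{"api": "arm_command", "payload": {
  "moves": [
    [0,0,-0.2,0,0,0],
    [0,0,-0.5,0,0,0],
    [0,0,-0.8,0,0,0],
    [0,0,-0.8,0,0,0],
    [0,0,-0.6,0,0,0],
    [0,0,0,0,0,0]
  ]
}}

```text
clock: 7.67
tool_pos: [0.6489, 0.1213, 0.3053]
tcp_rot: [[1.0, 0.001, 0.007], [0.001, -1.0, 0.001], [0.007, -0.001, -1.0]]
ft_force: [1.4, 1.5, 0.7]
gripper_width: 0.451
grasp_force: 0.0
```

```bash
python3 go.py .6614 -.1175 .30
```

```text
t 7.67 pos [0.6489 0.1213 0.3053] units [0.41 7.96 0.17] yaw 0.03 tilt [0.38 0.05] q [ 7. 36. 73.  0. 70. 97.] F [1.4 1.5 0.7] g 0.451 0.0
```

Request:
{"api": "arm_command", "payload": {
  "moves": [
    [0,0.4,0.03,0,0,0],
    [0.05,0.8,0.02,0,0,0],
    [0.05,0.9,0,0,0,0],
    [0.05,0.9,0,0,0,0],
    [0.05,0.9,0,0,0,0],
    [0.05,0.9,0,0,0,0],
    [0.05,0.9,0,0,0,0],
    [0.05,0.9,0,0,0,0],
    [0.05,0.8,0,0,0,0],
    [0.01,0.56,0,0,0,0]
  ],
  "hand": 80
}}

```text
clock: 8.5
tool_pos: [0.6604, -0.1206, 0.2974]
tcp_rot: [[1.0, -0.001, -0.002], [-0.001, -1.0, 0.0], [-0.002, -0.0, -1.0]]
ft_force: [0.2, -0.3, -1.3]
gripper_width: 0.799
grasp_force: 0.0
```

Request:
{"api": "arm_command", "payload": {
  "moves": [
    [0,0,0,0,0,-0.84],
    [0,0,0,0,0,-0.84],
    [0,0,0,0,0,-0.84],
    [0,0,0,0,0,-0.84],
    [0,0,0,0,0,-0.84],
    [0,0,0,0,0,-0.84],
    [0,0,0,0,0,-0.84],
    [0,0,0,0,0,-0.84],
    [0,0,0,0,0,-0.84],
    [0,0,0,0,0,0],
    [0,0,0,0,0,0]
  ]
}}

```text
clock: 9.42
tool_pos: [0.6607, -0.1178, 0.2981]
tcp_rot: [[0.791, 0.611, -0.001], [0.611, -0.791, 0.0], [-0.001, -0.001, -1.0]]
ft_force: [0.1, -0.4, 0.1]
gripper_width: 0.798
grasp_force: 0.0
```

```bash
python3 go.py .6614 -.1175 .209
```

```text
t 9.42 pos [ 0.6607 -0.1178  0.2981] units [0.03 0.01 2.97] yaw 37.7 tilt [-0.06  0.01] q [-13.  38.  71.  -0.  71.  39.] F [ 0.1 -0.4  0.1] g 0.798 0.0
```

Request:
{"api": "arm_command", "payload": {
  "moves": [
    [0.03,0,0.6,0,0,0],
    [0,0,0.8,0,0,0],
    [0,0,0.8,0,0,0],
    [0,0,0.45,0,0,0],
    [0,0,0.2,0,0,0],
    [0,0,0.1,0,0,0],
    [0,0,0,0,0,0],
    [0,0,0,0,0,0]
  ]
}}

```text
clock: 10.08
tool_pos: [0.6619, -0.1172, 0.2115]
tcp_rot: [[0.79, 0.613, 0.002], [0.613, -0.79, -0.0], [0.001, 0.001, -1.0]]
ft_force: [0.3, -0.4, 0.9]
gripper_width: 0.802
grasp_force: 0.0
```

Request:
{"api": "arm_command", "payload": {
  "moves": [
    [0,0,0,0,0,0],
    [0,0,0,0,0,0],
    [0,0,0,0,0,0],
    [0,0,0,0,0,0],
    [0,0,0,0,0,0],
    [0,0,0,0,0,0],
    [0,0,0,0,0,0],
    [0,0,0,0,0,0]
  ],
  "hand": 0
}}

```text
clock: 10.75
tool_pos: [0.6617, -0.1172, 0.2106]
tcp_rot: [[0.79, 0.613, 0.001], [0.613, -0.79, -0.0], [0.0, 0.001, -1.0]]
ft_force: [1.6, -1.5, 2.9]
gripper_width: 0.147
grasp_force: 64.6
```

Request:
{"api": "arm_command", "payload": {
  "moves": [
    [0,0,-0.2,0,0,0],
    [0,0,-0.5,0,0,0],
    [0,0,-0.8,0,0,0],
    [0,0,-0.8,0,0,0],
    [0,0,-0.6,0,0,0],
    [0,0,-0.2,0,0,0],
    [0,0,0,0,0,0]
  ]
}}

```text
clock: 11.33
tool_pos: [0.6616, -0.117, 0.3052]
tcp_rot: [[0.79, 0.613, 0.002], [0.613, -0.79, -0.001], [0.001, 0.002, -1.0]]
ft_force: [0.2, -0.9, -8.3]
gripper_width: 0.147
grasp_force: 63.5
```

Request:
{"api": "arm_command", "payload": {
  "moves": [
    [0,0,0,0,0,-0.8],
    [0,0,0,0,0,-0.92],
    [0,0,0,0,0,-0.92],
    [0,0,0,0,0,-0.92],
    [0,0,0,0,0,-0.92],
    [0,0,0,0,0,-0.92],
    [0,0,0,0,0,-0.92],
    [0,0,0,0,0,-0.92],
    [0,0,0,0,0,-0.92],
    [0,0,0,0,0,-0.88],
    [0,0,0,0,0,0],
    [0,0,0,0,0,0]
  ]
}}

```text
clock: 12.33
tool_pos: [0.6614, -0.117, 0.3019]
tcp_rot: [[0.124, 0.992, -0.002], [0.992, -0.124, 0.001], [0.0, -0.002, -1.0]]
ft_force: [0.2, 0.1, -6.3]
gripper_width: 0.146
grasp_force: 63.4
```

```bash
python3 go.py .4353 .1121 .30
```

```text
t 12.33 pos [ 0.6614 -0.117   0.3019] units [ 6.65 -8.42  0.08] yaw 82.9 tilt [-0.13  0.03] q [-13.  38.  71.   0.  71.  -6.] F [ 0.2  0.1 -6.3] g 0.146 63.4
```

Request:
{"api": "arm_command", "payload": {
  "moves": [
    [0.2,-0.25,0,0,0,0],
    [0.45,-0.57,0,0,0,0],
    [0.6,-0.76,0,0,0,0],
    [0.6,-0.76,0,0,0,0],
    [0.6,-0.76,0,0,0,0],
    [0.6,-0.76,0,0,0,0],
    [0.6,-0.76,0,0,0,0],
    [0.6,-0.76,0,0,0,0],
    [0.6,-0.76,0,0,0,0],
    [0.6,-0.76,0,0,0,0],
    [0.6,-0.76,0,0,0,0],
    [0.6,-0.76,0,0,0,0]
  ]
}}

```text
clock: 13.33
tool_pos: [0.4338, 0.1124, 0.3031]
tcp_rot: [[0.125, 0.992, -0.0], [0.992, -0.125, 0.0], [-0.0, -0.0, -1.0]]
ft_force: [0.8, 0.9, -6.1]
gripper_width: 0.143
grasp_force: 63.4
```

Request:
{"api": "arm_command", "payload": {
  "moves": [
    [0,0,0,0,0,0],
    [0,0,0,0,0,0],
    [0,0,0,0,0,0]
  ]
}}

```text
clock: 13.58
tool_pos: [0.4352, 0.1116, 0.3033]
tcp_rot: [[0.123, 0.992, 0.0], [0.992, -0.123, -0.0], [-0.0, 0.0, -1.0]]
ft_force: [-0.6, -0.4, -6.6]
gripper_width: 0.142
grasp_force: 63.1
```

```bash
python3 go.py .4353 .1121 .22; python3 - <<'E'
from h import *
im=robot.read_camera('side');u=proj('side',[.4353,.1121,.12])[0].astype(int);x,y=u-[60,60]
cv2.imwrite('pics/b2.png',cv2.resize(im[y:y+150,x:x+120],(480,600),interpolation=2))
E
```

```text
t 13.58 pos [0.4352 0.1116 0.3033] units [0.02 0.   2.78] yaw 82.96 tilt [ 0.02 -0.  ] q [ 10.  11. 109.  -0.  59.  17.] F [-0.6 -0.4 -6.6] g 0.142 63.1
```

View pics/b2.png

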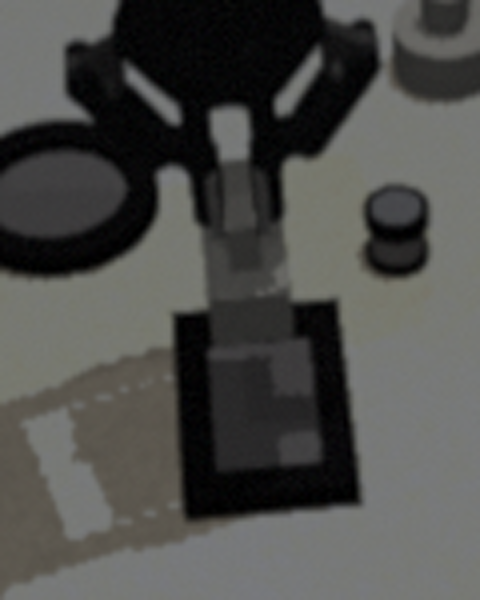

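The block hangs level and lined up with its tray recess (about (265,400) in the crop). Lowering it.

Request:
{"api": "arm_command", "payload": {
  "moves": [
    [0,0,0.5,0,0,0],
    [0,0,0.8,0,0,0],
    [0,0,0.75,0,0,0],
    [0,0,0.4,0,0,0],
    [0,0,0.2,0,0,0],
    [0,0,0.1,0,0,0],
    [0,0,0.03,0,0,0],
    [0,0,0,0,0,0],
    [0,0,0,0,0,0]
  ]
}}

```text
clock: 14.38
tool_pos: [0.4354, 0.1116, 0.2206]
tcp_rot: [[0.122, 0.993, 0.001], [0.993, -0.122, 0.0], [0.0, 0.001, -1.0]]
ft_force: [0.8, -1.1, -6.3]
gripper_width: 0.144
grasp_force: 63.0
```

Request:
{"api": "arm_command", "payload": {
  "moves": [
    [0,0,0.03,0,0,0],
    [0,0,0,0,0,0],
    [0,0,0,0,0,0]
  ]
}}

```text
clock: 14.63
tool_pos: [0.4351, 0.1116, 0.2193]
tcp_rot: [[0.121, 0.993, 0.001], [0.993, -0.121, 0.0], [0.0, 0.0, -1.0]]
ft_force: [-0.2, 0.0, -7.0]
gripper_width: 0.146
grasp_force: 63.0
```

Request:
{"api": "arm_command", "payload": {
  "moves": [
    [0,0,0.03,0,0,0],
    [0,0,0.02,0,0,0],
    [0,0,0,0,0,0],
    [0,0,0,0,0,0]
  ]
}}

```text
clock: 14.97
tool_pos: [0.435, 0.1116, 0.2175]
tcp_rot: [[0.121, 0.993, -0.0], [0.993, -0.121, -0.0], [-0.0, -0.0, -1.0]]
ft_force: [-0.1, -1.1, -6.5]
gripper_width: 0.145
grasp_force: 63.0
```

Request:
{"api": "arm_command", "payload": {
  "moves": [
    [0,0,0.03,0,0,0],
    [0,0,0,0,0,0],
    [0,0,0,0,0,0]
  ]
}}

```text
clock: 15.22
tool_pos: [0.4351, 0.1116, 0.2166]
tcp_rot: [[0.121, 0.993, 0.0], [0.993, -0.121, 0.0], [0.0, 0.0, -1.0]]
ft_force: [1.0, 0.9, -6.0]
gripper_width: 0.146
grasp_force: 63.3
```

Request:
{"api": "arm_command", "payload": {
  "moves": [
    [0,0,0.02,0,0,0],
    [0,0,0,0,0,0],
    [0,0,0,0,0,0]
  ]
}}

```text
clock: 15.47
tool_pos: [0.4352, 0.1117, 0.2165]
tcp_rot: [[0.121, 0.993, 0.001], [0.993, -0.121, 0.0], [0.0, 0.001, -1.0]]
ft_force: [-1.9, -0.0, 5.8]
gripper_width: 0.148
grasp_force: 64.7
```

Request:
{"api": "arm_command", "payload": {
  "moves": [
    [0,0,0.02,0,0,0],
    [0,0,0,0,0,0],
    [0,0,0,0,0,0]
  ]
}}

```text
clock: 15.72
tool_pos: [0.4353, 0.1117, 0.2165]
tcp_rot: [[0.121, 0.993, 0.001], [0.993, -0.121, 0.0], [0.0, 0.001, -1.0]]
ft_force: [-5.4, -0.9, 14.8]
gripper_width: 0.148
grasp_force: 66.1
```

Request:
{"api": "arm_command", "payload": {
  "moves": [
    [0,0,-0.03,0,0,0],
    [0,0,0,0,0,0],
    [0,0,0,0,0,0],
    [0,0,0,0,0,0],
    [0,0,0,0,0,0],
    [0,0,0,0,0,0]
  ],
  "hand": 75
}}

```text
clock: 16.22
tool_pos: [0.4351, 0.1116, 0.2162]
tcp_rot: [[0.121, 0.993, -0.0], [0.993, -0.121, 0.0], [0.0, -0.0, -1.0]]
ft_force: [-0.3, 0.5, -0.0]
gripper_width: 0.748
grasp_force: 0.0
```

Request:
{"api": "arm_command", "payload": {
  "moves": [
    [0,0,-0.2,0,0,0],
    [0,0,-0.5,0,0,0],
    [0,0,-0.8,0,0,0],
    [0,0,-0.8,0,0,0],
    [0,0,-0.6,0,0,0],
    [0,0,0,0,0,0]
  ]
}}

```text
clock: 16.72
tool_pos: [0.4356, 0.1117, 0.307]
tcp_rot: [[0.121, 0.993, 0.006], [0.993, -0.121, 0.001], [0.002, 0.005, -1.0]]
ft_force: [0.5, 0.2, 0.0]
gripper_width: 0.749
grasp_force: 0.0
```

```bash
python3 go.py .5854 .3469 .30
```

```text
t 16.72 pos [0.4356 0.1117 0.307 ] units [8.39 4.01 0.27] yaw 83.03 tilt [0.32 0.05] q [ 10.  11. 109.  -0.  60.  17.] F [0.5 0.2 0. ] g 0.749 0.0
```

Request:
{"api": "arm_command", "payload": {
  "moves": [
    [0.3,0.15,0,0,0,0],
    [0.7,0.33,0,0,0,0],
    [0.9,0.43,0,0,0,0],
    [0.9,0.43,0,0,0,0],
    [0.9,0.43,0,0,0,0],
    [0.9,0.43,0,0,0,0],
    [0.9,0.43,0,0,0,0],
    [0.9,0.43,0,0,0,0],
    [0.9,0.43,0,0,0,0],
    [0.7,0.33,0,0,0,0],
    [0.39,0.19,0,0,0,0],
    [0,0,0,0,0,0]
  ]
}}

```text
clock: 17.72
tool_pos: [0.5854, 0.3494, 0.301]
tcp_rot: [[0.12, 0.993, -0.002], [0.993, -0.12, -0.001], [-0.001, -0.002, -1.0]]
ft_force: [0.9, 0.2, -0.7]
gripper_width: 0.756
grasp_force: 0.0
```

Request:
{"api": "arm_command", "payload": {
  "moves": [
    [0,0,0,0,0,0],
    [0,0,0,0,0,0]
  ]
}}

```text
clock: 17.88
tool_pos: [0.5848, 0.3467, 0.3022]
tcp_rot: [[0.121, 0.993, -0.001], [0.993, -0.121, -0.001], [-0.001, -0.001, -1.0]]
ft_force: [0.5, -0.8, 0.5]
gripper_width: 0.751
grasp_force: 0.0
```

```bash
python3 go.py .5854 .3469 .211
```

```text
t 17.88 pos [0.5848 0.3467 0.3022] units [0.01 0.02 3.04] yaw 83.02 tilt [-0.08 -0.05] q [28. 39. 69. -0. 72. 35.] F [ 0.5 -0.8  0.5] g 0.751 0.0
```

Request:
{"api": "arm_command", "payload": {
  "moves": [
    [0,0,0.6,0,0,0],
    [0,0,0.8,0,0,0],
    [0,0,0.8,0,0,0],
    [0,0,0.5,0,0,0],
    [0,0,0.25,0,0,0],
    [0,0,0.1,0,0,0],
    [0,0,0,0,0,0],
    [0,0,0,0,0,0]
  ]
}}

```text
clock: 18.55
tool_pos: [0.5853, 0.3469, 0.2131]
tcp_rot: [[0.121, 0.993, 0.002], [0.993, -0.121, 0.001], [0.001, 0.001, -1.0]]
ft_force: [-0.2, 0.3, 0.6]
gripper_width: 0.748
grasp_force: 0.0
```

Request:
{"api": "arm_command", "payload": {
  "moves": [
    [0,0,0,0,0,0],
    [0,0,0,0,0,0],
    [0,0,0,0,0,0],
    [0,0,0,0,0,0],
    [0,0,0,0,0,0],
    [0,0,0,0,0,0],
    [0,0,0,0,0,0]
  ],
  "hand": 0
}}

```text
clock: 19.13
tool_pos: [0.5854, 0.3469, 0.2129]
tcp_rot: [[0.122, 0.993, 0.002], [0.993, -0.122, 0.001], [0.001, 0.002, -1.0]]
ft_force: [2.2, -0.9, 6.1]
gripper_width: 0.299
grasp_force: 58.9
```

Request:
{"api": "arm_command", "payload": {
  "moves": [
    [0,0,-0.2,0,0,0],
    [0,0,-0.5,0,0,0],
    [0,0,-0.8,0,0,0],
    [0,0,-0.8,0,0,0],
    [0,0,-0.6,0,0,0],
    [0,0,-0.2,0,0,0],
    [0,0,0,0,0,0]
  ]
}}

```text
clock: 19.72
tool_pos: [0.5849, 0.3469, 0.3067]
tcp_rot: [[0.121, 0.993, 0.002], [0.993, -0.121, 0.001], [0.001, 0.002, -1.0]]
ft_force: [1.0, -0.2, -6.3]
gripper_width: 0.303
grasp_force: 59.9
```

```bash
python3 go.py .3566 .2839 .30
```

```text
t 19.72 pos [0.5849 0.3469 0.3067] units [-3.01 -7.3   0.21] yaw 83.03 tilt [0.11 0.07] q [28. 39. 69.  0. 72. 35.] F [ 1.  -0.2 -6.3] g 0.303 59.9
```

Request:
{"api": "arm_command", "payload": {
  "moves": [
    [-0.1,-0.25,0,0,0,0],
    [-0.23,-0.55,0,0,0,0],
    [-0.33,-0.8,0,0,0,0],
    [-0.33,-0.8,0,0,0,0],
    [-0.33,-0.8,0,0,0,0],
    [-0.33,-0.8,0,0,0,0],
    [-0.33,-0.8,0,0,0,0],
    [-0.33,-0.8,0,0,0,0],
    [-0.33,-0.8,0,0,0,0],
    [-0.25,-0.6,0,0,0,0],
    [-0.12,-0.3,0,0,0,0],
    [0,0,0,0,0,0]
  ]
}}

```text
clock: 20.72
tool_pos: [0.3553, 0.2835, 0.3041]
tcp_rot: [[0.121, 0.993, -0.002], [0.993, -0.121, -0.001], [-0.001, -0.002, -1.0]]
ft_force: [1.1, -0.5, -5.7]
gripper_width: 0.296
grasp_force: 60.3
```

Request:
{"api": "arm_command", "payload": {
  "moves": [
    [0,0,0,0,0,0],
    [0,0,0,0,0,0]
  ]
}}

```text
clock: 20.88
tool_pos: [0.3574, 0.284, 0.3046]
tcp_rot: [[0.122, 0.993, 0.0], [0.993, -0.122, 0.0], [0.0, 0.0, -1.0]]
ft_force: [-0.1, -0.1, -5.7]
gripper_width: 0.303
grasp_force: 60.3
```

```bash
python3 go.py .3566 .2839 .222; python3 - <<'E'
from h import *
im=robot.read_camera('side');u=proj('side',[.3566,.2839,.12])[0].astype(int);x,y=u-[60,60];y=max(y,0)
cv2.imwrite('pics/l2.png',cv2.resize(im[y:y+130,x:x+120],(480,520),interpolation=2))
E
```

```text
t 20.88 pos [0.3574 0.284  0.3046] units [-0.01 -0.03  2.75] yaw 83.02 tilt [0.01 0.  ] q [ 34.  12. 108.  -0.  60.  41.] F [-0.1 -0.1 -5.7] g 0.303 60.3
```

View pics/l2.png

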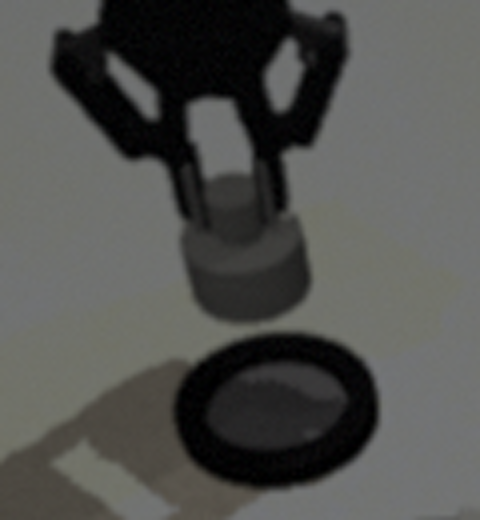

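The large weight hangs above its cradle but might be leaning slightly, so I'll check against an upright model.

```bash
python3 - <<'E'
from h import *
im=robot.read_camera('side');p=[.357,.284,0];z0=.0917
print(fit({'side':im},'large',p,z0=z0,cams=('side',)))
x,y=(proj('side',[.3566,.2839,.12])[0]-60).astype(int);y=max(y,0);o4=cv2.resize(im[y:y+130,x:x+120],(480,520),interpolation=2)
o4=cv2.convertScaleAbs(o4,alpha=1.8)
for o in outl('side','large',p,z0):cv2.polylines(o4,[((o-[x,y]+.5)*4).astype(int)],True,(0,255,0),1)
cv2.imwrite('pics/l3.png',o4)
E
```

```text
(array([0.35464284, 0.34909167, 0.        ]), np.float64(-20.423870086669922))
```

View pics/l3.png

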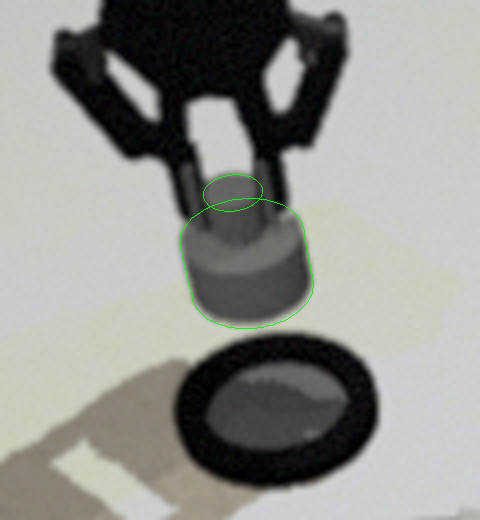

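The upright model overlays the weight, so the lean is only perspective. Lowering it.

Request:
{"api": "arm_command", "payload": {
  "moves": [
    [0,-0.02,0.5,0,0,0],
    [0,0,0.8,0,0,0],
    [0,0,0.75,0,0,0],
    [0,0,0.4,0,0,0],
    [0,0,0.2,0,0,0],
    [0,0,0.06,0,0,0],
    [0,0,0.03,0,0,0],
    [0,0,0,0,0,0],
    [0,0,0,0,0,0]
  ]
}}

```text
clock: 21.73
tool_pos: [0.3563, 0.284, 0.2234]
tcp_rot: [[0.121, 0.993, 0.001], [0.993, -0.121, 0.001], [0.001, 0.001, -1.0]]
ft_force: [-0.1, -0.2, -6.2]
gripper_width: 0.298
grasp_force: 60.3
```

Request:
{"api": "arm_command", "payload": {
  "moves": [
    [0,0,0.04,0,0,0],
    [0,0,0.03,0,0,0],
    [0,0,0,0,0,0],
    [0,0,0,0,0,0]
  ]
}}

```text
clock: 22.07
tool_pos: [0.3561, 0.2839, 0.2206]
tcp_rot: [[0.121, 0.993, 0.0], [0.993, -0.121, 0.0], [0.0, 0.0, -1.0]]
ft_force: [-0.6, 0.3, -6.4]
gripper_width: 0.297
grasp_force: 60.3
```

Request:
{"api": "arm_command", "payload": {
  "moves": [
    [0,0,0.03,0,0,0],
    [0,0,0,0,0,0],
    [0,0,0,0,0,0]
  ]
}}

```text
clock: 22.32
tool_pos: [0.3561, 0.2839, 0.2195]
tcp_rot: [[0.121, 0.993, -0.0], [0.993, -0.121, -0.0], [-0.0, -0.0, -1.0]]
ft_force: [-0.4, 0.3, -6.2]
gripper_width: 0.301
grasp_force: 60.3
```

Request:
{"api": "arm_command", "payload": {
  "moves": [
    [0,0,0.03,0,0,0],
    [0,0,0,0,0,0],
    [0,0,0,0,0,0]
  ]
}}

```text
clock: 22.57
tool_pos: [0.3562, 0.2839, 0.2189]
tcp_rot: [[0.121, 0.993, 0.0], [0.993, -0.121, 0.0], [0.0, 0.0, -1.0]]
ft_force: [-0.1, -0.8, -1.7]
gripper_width: 0.298
grasp_force: 60.7
```

Request:
{"api": "arm_command", "payload": {
  "moves": [
    [0,0,0.02,0,0,0],
    [0,0,0,0,0,0],
    [0,0,0,0,0,0]
  ]
}}

```text
clock: 22.82
tool_pos: [0.3563, 0.2839, 0.2187]
tcp_rot: [[0.121, 0.993, 0.001], [0.993, -0.121, 0.0], [0.001, 0.001, -1.0]]
ft_force: [-0.5, -3.3, 6.8]
gripper_width: 0.301
grasp_force: 61.5
```

Request:
{"api": "arm_command", "payload": {
  "moves": [
    [0,0,0,0,0,0],
    [0,0,0,0,0,0],
    [0,0,0,0,0,0],
    [0,0,0,0,0,0],
    [0,0,0,0,0,0],
    [0,0,0,0,0,0]
  ],
  "hand": 75
}}

```text
clock: 23.32
tool_pos: [0.3561, 0.2839, 0.2181]
tcp_rot: [[0.121, 0.993, 0.0], [0.993, -0.121, 0.0], [0.0, 0.0, -1.0]]
ft_force: [-0.5, -0.3, -0.3]
gripper_width: 0.744
grasp_force: 0.0
```

Request:
{"api": "arm_command", "payload": {
  "moves": [
    [0,0,-0.2,0,0,0],
    [0,0,-0.5,0,0,0],
    [0,0,-0.8,0,0,0],
    [0,0,-0.8,0,0,0],
    [0,0,-0.6,0,0,0],
    [0,0,0,0,0,0]
  ]
}}

```text
clock: 23.82
tool_pos: [0.3565, 0.2842, 0.3089]
tcp_rot: [[0.121, 0.993, 0.005], [0.993, -0.121, 0.003], [0.004, 0.004, -1.0]]
ft_force: [-0.5, 0.3, 1.5]
gripper_width: 0.754
grasp_force: 0.0
```

```bash
python3 go.py .5776 -.3213 .30
```

```text
t 23.82 pos [0.3565 0.2842 0.3089] units [-19.14   9.76   0.27] yaw 83.03 tilt [0.27 0.18] q [ 34.  12. 108.   0.  60.  41.] F [-0.5  0.3  1.5] g 0.754 0.0
```

Request:
{"api": "arm_command", "payload": {
  "moves": [
    [-0.3,0.15,0,0,0,0],
    [-0.7,0.36,0,0,0,0],
    [-0.8,0.41,0,0,0,0],
    [-0.8,0.41,0,0,0,0],
    [-0.8,0.41,0,0,0,0],
    [-0.8,0.41,0,0,0,0],
    [-0.8,0.41,0,0,0,0],
    [-0.8,0.41,0,0,0,0],
    [-0.8,0.41,0,0,0,0],
    [-0.8,0.41,0,0,0,0],
    [-0.8,0.41,0,0,0,0],
    [-0.8,0.41,0,0,0,0]
  ]
}}

```text
clock: 24.82
tool_pos: [0.4604, -0.0029, 0.3042]
tcp_rot: [[0.122, 0.993, -0.002], [0.993, -0.122, 0.0], [-0.0, -0.002, -1.0]]
ft_force: [0.1, 1.1, -0.5]
gripper_width: 0.75
grasp_force: 0.0
```

Request:
{"api": "arm_command", "payload": {
  "moves": [
    [-0.8,0.41,0,0,0,0],
    [-0.8,0.41,0,0,0,0],
    [-0.8,0.41,0,0,0,0],
    [-0.8,0.41,0,0,0,0],
    [-0.8,0.41,0,0,0,0],
    [-0.8,0.41,0,0,0,0],
    [-0.8,0.41,0,0,0,0],
    [-0.8,0.41,0,0,0,0],
    [-0.8,0.41,0,0,0,0],
    [-0.8,0.41,0,0,0,0],
    [-0.8,0.41,0,0,0,0],
    [-0.8,0.41,0,0,0,0]
  ]
}}

```text
clock: 25.82
tool_pos: [0.5717, -0.3066, 0.3036]
tcp_rot: [[0.122, 0.993, -0.002], [0.993, -0.122, 0.001], [0.001, -0.002, -1.0]]
ft_force: [0.9, -0.2, -0.2]
gripper_width: 0.746
grasp_force: 0.0
```

Request:
{"api": "arm_command", "payload": {
  "moves": [
    [-0.4,0.2,0,0,0,0],
    [0,0,0,0,0,0],
    [0,0,0,0,0,0]
  ]
}}

```text
clock: 26.07
tool_pos: [0.576, -0.3181, 0.3035]
tcp_rot: [[0.122, 0.992, -0.002], [0.992, -0.122, 0.001], [0.001, -0.002, -1.0]]
ft_force: [-0.6, -0.1, -0.6]
gripper_width: 0.754
grasp_force: 0.0
```

```bash
python3 go.py .5776 -.3213 .213
```

```text
t 26.07 pos [ 0.576  -0.3181  0.3035] units [-0.1   0.07  3.02] yaw 82.97 tilt [-0.12  0.07] q [-32.  36.  74.   0.  70. -25.] F [-0.6 -0.1 -0.6] g 0.754 0.0
```

Request:
{"api": "arm_command", "payload": {
  "moves": [
    [-0.1,0.06,0.6,0,0,0],
    [0,0,0.8,0,0,0],
    [0,0,0.8,0,0,0],
    [0,0,0.5,0,0,0],
    [0,0,0.22,0,0,0],
    [0,0,0.1,0,0,0],
    [0,0,0,0,0,0],
    [0,0,0,0,0,0]
  ]
}}

```text
clock: 26.73
tool_pos: [0.5782, -0.3204, 0.2156]
tcp_rot: [[0.121, 0.993, 0.001], [0.993, -0.121, -0.001], [-0.001, 0.001, -1.0]]
ft_force: [-0.6, -0.2, 0.9]
gripper_width: 0.744
grasp_force: 0.0
```

Request:
{"api": "arm_command", "payload": {
  "moves": [
    [0,0,0,0,0,0],
    [0,0,0,0,0,0],
    [0,0,0,0,0,0],
    [0,0,0,0,0,0],
    [0,0,0,0,0,0],
    [0,0,0,0,0,0],
    [0,0,0,0,0,0]
  ],
  "hand": 0
}}

```text
clock: 27.32
tool_pos: [0.5783, -0.3206, 0.2152]
tcp_rot: [[0.121, 0.993, 0.001], [0.993, -0.121, -0.001], [-0.001, 0.001, -1.0]]
ft_force: [1.0, 0.8, 4.6]
gripper_width: 0.228
grasp_force: 59.0
```

Request:
{"api": "arm_command", "payload": {
  "moves": [
    [0,0,-0.2,0,0,0],
    [0,0,-0.5,0,0,0],
    [0,0,-0.8,0,0,0],
    [0,0,-0.8,0,0,0],
    [0,0,-0.6,0,0,0],
    [0,0,-0.2,0,0,0],
    [0,0,0,0,0,0]
  ]
}}

```text
clock: 27.9
tool_pos: [0.578, -0.3206, 0.3085]
tcp_rot: [[0.121, 0.993, 0.001], [0.993, -0.121, -0.001], [-0.001, 0.001, -1.0]]
ft_force: [0.2, 0.4, -4.7]
gripper_width: 0.231
grasp_force: 59.3
```

```bash
python3 go.py .4517 -.1069 .30
```

```text
t 27.9 pos [ 0.578  -0.3206  0.3085] units [ 6.56 -5.04  0.27] yaw 83.02 tilt [ 0.07 -0.04] q [-32.  36.  73.  -0.  71. -25.] F [ 0.2  0.4 -4.7] g 0.231 59.3
```

Request:
{"api": "arm_command", "payload": {
  "moves": [
    [0.2,-0.15,0,0,0,0],
    [0.5,-0.38,0,0,0,0],
    [0.7,-0.54,0,0,0,0],
    [0.7,-0.54,0,0,0,0],
    [0.7,-0.54,0,0,0,0],
    [0.7,-0.54,0,0,0,0],
    [0.7,-0.54,0,0,0,0],
    [0.7,-0.54,0,0,0,0],
    [0.7,-0.54,0,0,0,0],
    [0.6,-0.46,0,0,0,0],
    [0.36,-0.27,0,0,0,0],
    [0,0,0,0,0,0]
  ]
}}

```text
clock: 28.9
tool_pos: [0.4505, -0.1049, 0.3064]
tcp_rot: [[0.12, 0.993, -0.003], [0.993, -0.12, 0.001], [0.001, -0.003, -1.0]]
ft_force: [-0.9, -1.4, -5.5]
gripper_width: 0.226
grasp_force: 59.5
```

Request:
{"api": "arm_command", "payload": {
  "moves": [
    [0,0,0,0,0,0],
    [0,0,0,0,0,0]
  ]
}}

```text
clock: 29.07
tool_pos: [0.452, -0.1072, 0.3071]
tcp_rot: [[0.121, 0.993, -0.0], [0.993, -0.121, -0.0], [-0.0, -0.0, -1.0]]
ft_force: [-0.1, -0.7, -4.3]
gripper_width: 0.232
grasp_force: 59.5
```

```bash
python3 go.py .4517 -.1069 .224; python3 - <<'E'
from h import *
im=robot.read_camera('side');z0=.3085-.2152;p=[*robot.read_state()['tool_pos'][:2],0]
x,y=(proj('side',[.4517,-.1069,.12])[0]-60).astype(int);o4=cv2.convertScaleAbs(cv2.resize(im[y:y+130,x:x+120],(480,520),interpolation=2),alpha=1.6)
for o in outl('side','medium',p,z0):cv2.polylines(o4,[((o-[x,y]+.5)*4).astype(int)],True,(0,255,0),1)
cv2.imwrite('pics/m2.png',o4)
E
```

```text
t 29.07 pos [ 0.452  -0.1072  0.3071] units [ 0.01 -0.01  2.77] yaw 83.03 tilt [-0.02 -0.  ] q [-18.  13. 107.  -0.  60. -11.] F [-0.1 -0.7 -4.3] g 0.232 59.5
```

View pics/m2.png

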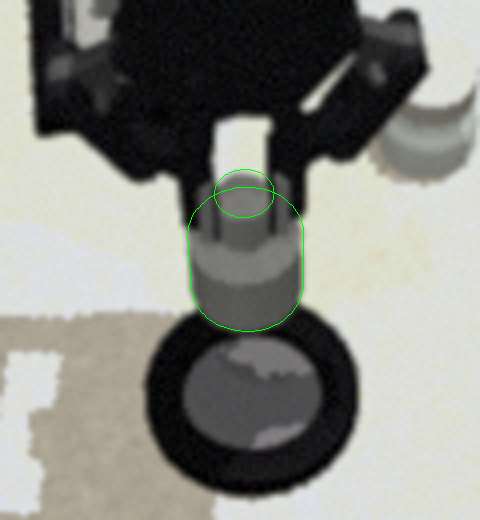

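The medium weight is upright, matches its model, and hangs over its cradle. Lowering it; contact should come near TCP z = 0.221.

Request:
{"api": "arm_command", "payload": {
  "moves": [
    [0,0,0.5,0,0,0],
    [0,0,0.8,0,0,0],
    [0,0,0.75,0,0,0],
    [0,0,0.4,0,0,0],
    [0,0,0.2,0,0,0],
    [0,0,0.08,0,0,0],
    [0,0,0.03,0,0,0],
    [0,0,0,0,0,0],
    [0,0,0,0,0,0]
  ]
}}

```text
clock: 29.87
tool_pos: [0.4521, -0.107, 0.2254]
tcp_rot: [[0.122, 0.993, 0.001], [0.993, -0.122, -0.0], [-0.0, 0.001, -1.0]]
ft_force: [-0.9, -0.4, -5.4]
gripper_width: 0.227
grasp_force: 59.5
```

Request:
{"api": "arm_command", "payload": {
  "moves": [
    [0,0,0.03,0,0,0],
    [0,0,0.03,0,0,0],
    [0,0,0,0,0,0],
    [0,0,0,0,0,0]
  ]
}}

```text
clock: 30.2
tool_pos: [0.4519, -0.1068, 0.223]
tcp_rot: [[0.121, 0.993, 0.0], [0.993, -0.121, -0.0], [-0.0, 0.0, -1.0]]
ft_force: [-0.2, -0.6, -3.7]
gripper_width: 0.229
grasp_force: 59.5
```

Request:
{"api": "arm_command", "payload": {
  "moves": [
    [0,0,0.03,0,0,0],
    [0,0,0,0,0,0],
    [0,0,0,0,0,0]
  ]
}}

```text
clock: 30.45
tool_pos: [0.4518, -0.1068, 0.2219]
tcp_rot: [[0.121, 0.993, -0.0], [0.993, -0.121, 0.0], [0.0, -0.0, -1.0]]
ft_force: [0.5, 0.3, -4.1]
gripper_width: 0.229
grasp_force: 59.5
```

Request:
{"api": "arm_command", "payload": {
  "moves": [
    [0,0,0.03,0,0,0],
    [0,0,0,0,0,0],
    [0,0,0,0,0,0]
  ]
}}

```text
clock: 30.7
tool_pos: [0.4519, -0.1069, 0.2212]
tcp_rot: [[0.121, 0.993, 0.0], [0.993, -0.121, -0.0], [-0.0, 0.0, -1.0]]
ft_force: [0.8, -0.4, -2.0]
gripper_width: 0.229
grasp_force: 59.8
```

Request:
{"api": "arm_command", "payload": {
  "moves": [
    [0,0,0.02,0,0,0],
    [0,0,0,0,0,0],
    [0,0,0,0,0,0]
  ]
}}

```text
clock: 30.95
tool_pos: [0.4521, -0.1069, 0.2211]
tcp_rot: [[0.121, 0.993, 0.001], [0.993, -0.121, -0.0], [-0.0, 0.001, -1.0]]
ft_force: [-0.3, 1.8, 6.4]
gripper_width: 0.227
grasp_force: 60.6
```

Request:
{"api": "arm_command", "payload": {
  "moves": [
    [0,0,0,0,0,0],
    [0,0,0,0,0,0],
    [0,0,0,0,0,0],
    [0,0,0,0,0,0],
    [0,0,0,0,0,0],
    [0,0,0,0,0,0]
  ],
  "hand": 75
}}

```text
clock: 31.45
tool_pos: [0.4519, -0.1068, 0.2205]
tcp_rot: [[0.121, 0.993, 0.0], [0.993, -0.121, 0.0], [0.0, 0.0, -1.0]]
ft_force: [-0.5, -0.1, -0.2]
gripper_width: 0.752
grasp_force: 0.0
```

Request:
{"api": "arm_command", "payload": {
  "moves": [
    [0,0,-0.2,0,0,0],
    [0,0,-0.5,0,0,0],
    [0,0,-0.8,0,0,0],
    [0,0,-0.9,0,0,0],
    [0,0,-0.9,0,0,0],
    [0,0,-0.6,0,0,0],
    [0,0,0,0,0,0]
  ]
}}

```text
clock: 32.03
tool_pos: [0.4522, -0.1069, 0.3416]
tcp_rot: [[0.121, 0.993, 0.006], [0.993, -0.121, -0.002], [-0.001, 0.006, -1.0]]
ft_force: [0.8, 0.6, -0.4]
gripper_width: 0.75
grasp_force: 0.0
```

Request:
{"api": "arm_command", "payload": {
  "moves": [
    [-0.4,0,0,0,0,0],
    [-0.9,0,0,0,0,0],
    [-0.9,0,0,0,0,0],
    [-0.9,0,0,0,0,0],
    [-0.9,0,0,0,0,0],
    [-0.9,0,0,0,0,0],
    [-0.9,0,0,0,0,0],
    [-0.9,0,0,0,0,0],
    [-0.9,0,0,0,0,0],
    [-0.9,0,0,0,0,0],
    [-0.5,0,0,0,0,0],
    [0,0,0,0,0,0]
  ]
}}

```text
clock: 33.03
tool_pos: [0.4184, -0.3769, 0.3369]
tcp_rot: [[0.124, 0.992, -0.001], [0.992, -0.124, 0.0], [0.0, -0.001, -1.0]]
ft_force: [-1.0, -0.7, -1.1]
gripper_width: 0.749
grasp_force: 0.0
```

```bash
python3 - <<'E'
from h import *
P=np.load('P.npy',allow_pickle=True).item()
ims={n:robot.read_camera(n) for n in C}
for k in('large','medium','small','block'):
    c=P['c_'+k];p,f=fit(ims,k,c,k=='block',z0=.006);print(k,((p-c)[:2]*1e3).round(1),np.degrees(p-c)[2].round(1),round(f,1))
for k in('jar','loupe'):
    p,f=fit(ims,k,P[k]);print(k,((p-P[k])[:2]*1e3).round(1))
o=[]
for n in C:
    im=cv2.convertScaleAbs(ims[n],alpha=1.5);t=[]
    for k in('large','medium','small','block'):
        x,y=(proj(n,[*P['c_'+k][:2],.02])[0]-40).astype(int);t.append(cv2.resize(im[y:y+80,x:x+80],(200,200),interpolation=2))
    o.append(np.hstack(t))
cv2.imwrite('pics/end.png',np.vstack(o));cv2.imwrite('pics/topend.png',ims['top'])
E
```

```text
large [-0.6  0.9] 0.0 -33.6
medium [-2.9 -3.3] 0.0 -36.3
small [ 0.9 -0.5] 0.0 -45.9
block [0.5 2.8] -0.0 -31.8
jar [-3.2 -0.9]
loupe [0.2 0.1]
```

View pics/end.png

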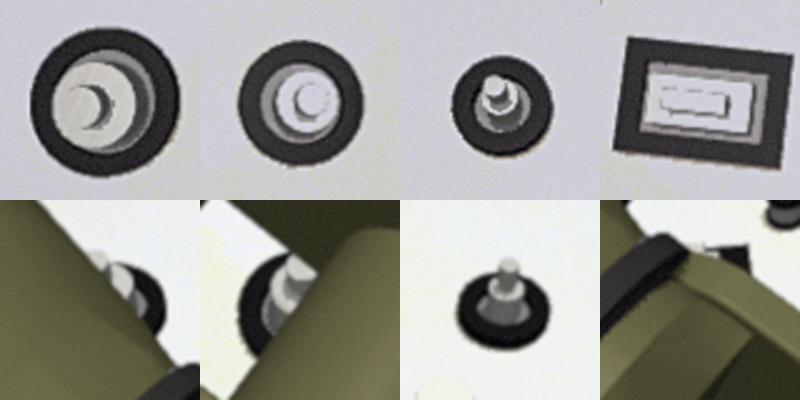

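View pics/topend.png

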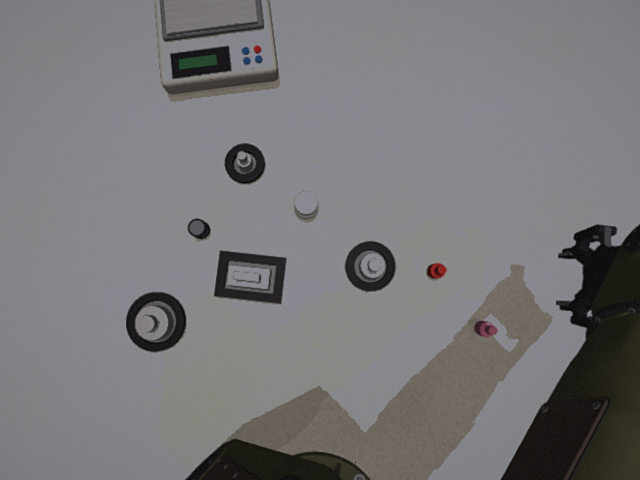

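All four weights stand upright inside their recesses: large (155,321), medium (371,265), small (244,162) and block (249,277). The jar (306,205) and loupe (199,229) are where they were, and the arm is clear. Handing in.

```bash
python3 -c "
from station import robot
print(robot.sign_off())"
```

```text
the job is handed in; nothing more can be done
None
```

All four weights are upright in their matching cradles, the jar and loupe are unmoved in the final picture, and the job was handed in at about 33 s on the robot's clock.

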